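Put the spice jars back on their turntable pads

ROBOT

A 6-joint arm with a two-finger parallel gripper is mounted at the origin on the work surface. World frame = base frame: x ahead of the robot, y to its left, z up, the work surface at z = 0. Lengths are in m, angles in rad, forces in N, time in s.
With the tool pointing down it reaches from about 0.325 to 1 m from the base axis. Payload 5.1 kg.
Tool frame: the origin (TCP) lies at the very end of the fingers, on their centre line; the grasp point (between the pads) lies 19 mm behind it; z points along the fingers, y is the line along which they close (so a half turn about z gives the same grasp; the last joint's range is limited). The gripper opens to 85 mm and grips with 20 to 120 N. Pads are 22 mm wide; open, the fingers measure 114 mm over their backs; the gripper's body (76 mm by 85 mm) begins 54 mm behind the grasp point. The pads swing forward as they close: fully open they stand 13 mm farther back than shut.
Start: joints at [-1.197, 0.124, 1.65, -0, 1.367, -0.083], TCP at [0.287, -0.583, 0.231] pointing down, gripper open.
Joint ranges: [-2.61, 2.61], [-1.02, 2.33], [0.03, 2.71], [-1.35, 4.49], [0.32, 2.68], [-2.91, 2.91]. Speed limits (rad/s): [2.57, 2.57, 3.14, 3.14, 3.14, 3.14].

INTERFACE

Orientations are given as a 3x3 rotation matrix whose columns are the frame's x, y, z axes.
In Python, from cell import manip, cams gives the robot as it stands. The module is installed in compiled form; this text tells all that it offers.
- The arm moves only by the shell command python3 -m creep 'ROWS' [FORCE]. ROWS is text: rows parted by semicolons, each of 7 numbers parted by spaces: the shift along the world's x, y, z in units of 40 mm (1.0 is 40 mm), then the turn, a rotation vector about the world's x, y, z in units of 8 degrees (1.0 is 8 degrees), then the finger opening in mm, from 0 to 85.4. In form: x y z wx wy wz claw; .... A call has 1 to 20 rows; each row is the pose to reach, as a shift and turn from the pose commanded when the call began; what a row does not reach only later rows make up. A row lasts 1/10 s, in which the tool goes at most 50 mm and 8.59 degrees, less where a joint would pass 70% of its speed; a pose out of reach is approached as far as the arm can. A call with a gripper value outside its range is refused whole. The fingers move at their own pace and stop on an object; FORCE is the grip in N (left out, the last holds). Time passes only in rows, so rows that repeat a pose let the fingers close. It gives the time, the measured TCP pose, the force, the opening and the grip force at its end, in the units of the state.
- manip.sense(): the state, without advancing time (a new reading comes with each control period).
- cams.camera(name): name is "side" or "top"; returns the picture (400x640x3 uint8, blue, green, red); there is no depth.
- cams.camera_params(name): a dict with "fx", "fy", "cx", "cy" (pixels), "R" (3x3) and "t" (3): a world point X has camera coordinates R X + t. Camera axes: x right, y down, z forward; pixel columns grow to the right and rows downward; lengths in m; the calibration is good to about 2 mm. A picture is of the moment at which its call begins. camera_params takes no time and is no camera call.
- manip.finish_job(): hands the job in; it is judged then, once.
Trained networks look in the newest picture that a camera, given by its name, has taken for a name from the list of things; names that differ only in an ending like _2 or _b are one class to them, and where a whole thing is asked for, a point or a joint stands for the part that bears it (a point fixed in the world has none). Each returns a list of dicts, best first, with "p" (0 to 1); they miss things now and then, are a little off and sometimes report something else, mostly with a low value. They report only what shows in the picture. A call takes as long as a camera call.
- cams.look_for(camera, target): "rect" ([left, top, right, bottom] in pixels, round what is visible of it).
- cams.landmark_of(camera, target): "centre" ([column, row] in pixels: a listed point, or the origin of a listed thing).
The state is a dict: "time": time; "joint_pos": joint angles; "qd": joint speeds; "joint_torque": joint torques, N m; "tcp_pos": TCP position; "tool_rot": TCP orientation; "ft_force": force on the tool from outside, world axes, zero at the start; "moment": the same for the moment, N m; "grip_width": opening from 0.0 (shut) to 1.0 (fully open); "finger_force": force on a finger pad.
Only numpy, scipy, OpenCV 4.12 (cv2) and the standard library are available. Lean on these libraries where they do the work, as an engineer would, in place of code of your own. Each camera call takes 0.05 s, during which the arm holds its last target. There are 200 camera calls.

TASK

Put the four spice jars with red, yellow, green and blue lids back on the turntable, each standing upright in the middle of the pad of its own lid's colour. The jars are glass: set them down gently, do not drop them or knock them over. Leave the white-lidded sugar jar and the cork-lidded jar standing where they are.

Things in the scene. Friction and masses are not known exactly. Their poses are not given: they have to be found in the camera images.
- red_jar: Loose closed glass spice jar with a red lid and brick-red filling, standing upright on the marble at the start. A straight round cylinder 44 mm in diameter, 85 mm high in all: glass up to 64 mm, then the red lid (42 mm in diameter, 21 mm high). About 0.13 to 0.25 kg. Origin at the centre of its underside, z up along its axis; yaw means nothing.
- yellow_jar: Loose closed glass spice jar with a yellow lid and ochre filling, standing upright on the marble at the start. A straight round cylinder 44 mm in diameter, 85 mm high in all: glass up to 64 mm, then the yellow lid (42 mm in diameter, 21 mm high). About 0.13 to 0.25 kg. Origin at the centre of its underside, z up along its axis; yaw means nothing.
- green_jar: Loose closed glass spice jar with a green lid and olive filling, standing upright on the marble at the start. A straight round cylinder 44 mm in diameter, 85 mm high in all: glass up to 64 mm, then the green lid (42 mm in diameter, 21 mm high). About 0.13 to 0.25 kg. Origin at the centre of its underside, z up along its axis; yaw means nothing.
- blue_jar: Loose closed glass spice jar with a blue lid and dark brown filling, standing upright on the marble at the start. A straight round cylinder 44 mm in diameter, 85 mm high in all: glass up to 64 mm, then the blue lid (42 mm in diameter, 21 mm high). About 0.13 to 0.25 kg. Origin at the centre of its underside, z up along its axis; yaw means nothing.
- red_pad: Round flat red pad, 64 mm in diameter and 4 mm thick, fixed on top of the white turntable; the place of the red-lidded jar. Origin at the centre of its underside, z up, so a jar standing on it has its underside 4 mm above this origin. Pad centres lie 95 mm from the turntable's middle, a quarter turn apart, the colours in any order.
- yellow_pad: Round flat yellow pad, 64 mm in diameter and 4 mm thick, fixed on top of the white turntable; the place of the yellow-lidded jar. Origin at the centre of its underside, z up, so a jar standing on it has its underside 4 mm above this origin. Pad centres lie 95 mm from the turntable's middle, a quarter turn apart, the colours in any order.
- green_pad: Round flat green pad, 64 mm in diameter and 4 mm thick, fixed on top of the white turntable; the place of the green-lidded jar. Origin at the centre of its underside, z up, so a jar standing on it has its underside 4 mm above this origin. Pad centres lie 95 mm from the turntable's middle, a quarter turn apart, the colours in any order.
- blue_pad: Round flat blue pad, 64 mm in diameter and 4 mm thick, fixed on top of the white turntable; the place of the blue-lidded jar. Origin at the centre of its underside, z up, so a jar standing on it has its underside 4 mm above this origin. Pad centres lie 95 mm from the turntable's middle, a quarter turn apart, the colours in any order.
- sugar_jar: Bystander: wider closed glass jar with a white lid and white filling, 56 mm in diameter and 82 mm high, standing loose in the middle of the white turntable, between the pads. It stays where it is. Origin at the centre of its underside, z up. The turntable is a 280 mm disc, its top 22 mm above the marble, locked so that it does not turn.
- cork_jar: Bystander: jar with a cork-brown lid and pale filling, otherwise like the coloured ones (44 mm wide, 85 mm high), loose on the marble among them; jars stand as near as 75 mm centre to centre. It has no pad and stays. Origin at the centre of its underside. Other kitchen things, up to 0.2 m high, stand beyond x = 0.74 m, y = 0.55 m and y = -0.42 m.

How it is judged:
By the outcome, as a careful person would: the job done as asked, in the order asked, and still so for the second after the job is handed in, with the robot touching nothing.
It also fails if it takes over 120 s, if anything falls off the work surface, if the arm or the gripper's body presses on something with over 40 N, if the wrist force passes 120 N, or if a joint passes its speed limit or range.

## Working session

There is one attempt and no reset: what is moved stays moved. The work goes in short steps, Python scripts to look and compute and a shell command to move; the robot and the scene stay as the last step left them, time stands still between calls to the robot, and variables do not carry over. Pictures are saved under pics/ and viewed, at most 14 in all, crops included, and the job is handed in when it is done.

```bash
mkdir -p pics; cat > h.py <<'E'
import numpy as np, cv2
from cell import manip, cams
def ray(cam,px,z):
    p=cams.camera_params(cam);R=np.array(p["R"]);t=np.array(p["t"])
    c=-R.T@t; d=R.T@np.array([(px[0]-p["cx"])/p["fx"],(px[1]-p["cy"])/p["fy"],1])
    return c+d*(z-c[2])/d[2]
def proj(cam,X):
    p=cams.camera_params(cam);v=np.array(p["R"])@np.array(X)+np.array(p["t"])
    return np.array([p["fx"]*v[0]/v[2]+p["cx"],p["fy"]*v[1]/v[2]+p["cy"]])
E
python3 - <<'E'
from h import *
for c in("top","side"):
    cv2.imwrite(f"pics/{c}0.png",cams.camera(c))
    p=cams.camera_params(c);print(c,p["fx"],-np.array(p["R"]).T@p["t"])
for n in [a+b for b in("_jar","_pad") for a in("red","yellow","green","blue")]+["sugar_jar","cork_jar"]:
    z=0 if n.endswith("jar") else .022
    if n=="sugar_jar": z=.022
    for c in("top","side"):
        for d in cams.landmark_of(c,n)[:2]:
            print(n,c,round(d["p"],2),np.round(d["centre"]),np.round(ray(c,d["centre"],z)[:2],3))
E
```

```text
top 441.94470859564234 [ 0.47035724 -0.0207923   1.10407772]
side 366.57344053059984 [0.45057463 0.55857722 0.70264291]
red_jar top 0.68 [351. 230.] [ 0.485 -0.108]
red_jar side 0.87 [348. 182.] [ 0.484 -0.106]
red_jar side 0.46 [320. 143.] [ 0.581 -0.249]
yellow_jar top 0.87 [344. 171.] [ 0.633 -0.086]
yellow_jar side 0.9 [292. 184.] [ 0.627 -0.077]
green_jar top 0.75 [440. 246.] [ 0.453 -0.331]
green_jar side 0.72 [367. 136.] [ 0.448 -0.302]
blue_jar top 0.69 [405. 192.] [ 0.584 -0.242]
blue_jar side 0.59 [317. 144.] [ 0.589 -0.241]
red_pad top 0.67 [271. 233.] [0.472 0.088]
red_pad side 0.84 [341. 240.] [0.479 0.095]
yellow_pad top 0.89 [279. 174.] [0.617 0.073]
yellow_pad top 0.49 [401. 252.] [ 0.435 -0.229]
yellow_pad side 0.86 [289. 225.] [0.603 0.071]
green_pad top 0.61 [214. 223.] [0.494 0.23 ]
green_pad side 0.83 [328. 289.] [0.49  0.217]
blue_pad top 0.6 [229. 168.] [0.629 0.197]
blue_pad side 0.68 [262. 276.] [0.631 0.209]
sugar_jar top 0.7 [247. 200.] [0.552 0.151]
sugar_jar side 0.85 [304. 256.] [0.553 0.148]
sugar_jar side 0.43 [292. 180.] [ 0.626 -0.07 ]
cork_jar top 0.76 [400. 250.] [ 0.44  -0.232]
cork_jar side 0.81 [371. 149.] [ 0.432 -0.244]
```

View pics/top0.png

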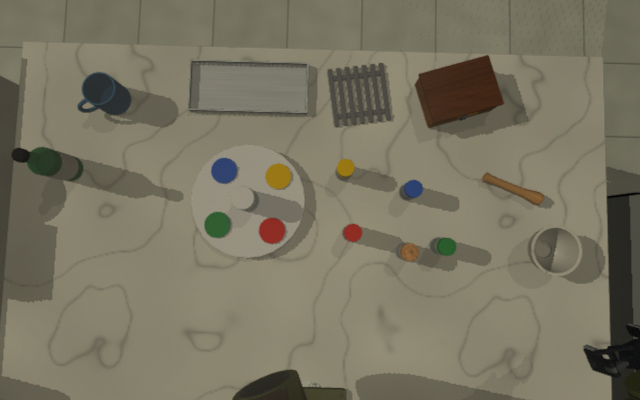

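View pics/side0.png

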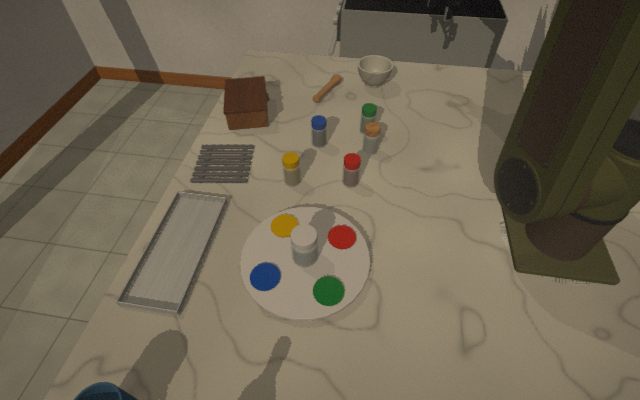

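The pictures agree with the networks. Lids in the top view: red (353,232), yellow (346,168), blue (413,189), green (446,246), cork (409,252). The turntable is centred at about (248,201), with its pads blue upper left, yellow upper right, green lower left and red lower right. I'll refine these by colour segmentation.

```bash
cat >> h.py <<'E'
from scipy.optimize import least_squares
HUE={"red":(0,7),"yellow":(20,30),"green":(50,80),"blue":(105,122),"cork":(8,18)}
def cent(img,px,col,r=18):
    """centroid of the colour blob nearest px"""
    h=cv2.cvtColor(img,cv2.COLOR_BGR2HSV);lo,hi=HUE[col]
    m=cv2.inRange(h,(lo,110,50),(hi,255,255))
    if col=="red": m|=cv2.inRange(h,(172,110,50),(180,255,255))
    k=np.zeros_like(m);cv2.circle(k,tuple(int(round(v)) for v in px),r,255,-1);m&=k
    n,l,s,c=cv2.connectedComponentsWithStats(m)
    i=1+np.argmax(s[1:,4]); return c[i],s[i,4]
def model(cam,x,y,z0,z1,r):
    a=np.linspace(0,2*np.pi,40)
    P=np.array([proj(cam,(x+r*np.cos(t),y+r*np.sin(t),z)) for z in(z0,z1) for t in a],np.float32)
    M=cv2.moments(cv2.convexHull(P));return np.array([M["m10"],M["m01"]])/M["m00"],M["m00"]
def fit(cam,img,guess,col,z0,z1,r):
    c,A=cent(img,proj(cam,(*guess,(z0+z1)/2)),col,18 if r<.025 else 26)
    f=lambda q:model(cam,*q,z0,z1,r)[0]-c
    q=least_squares(f,guess).x;return q,A/model(cam,*q,z0,z1,r)[1]
J=dict(red=(.484,-.107),yellow=(.63,-.08),green=(.45,-.31),blue=(.586,-.241),cork=(.436,-.238))
P=dict(red=(.475,.091),yellow=(.61,.072),green=(.492,.223),blue=(.63,.203))
E
python3 - <<'E'
from h import *
im={c:cv2.imread(f"pics/{c}0.png") for c in("top","side")}
for d,zz in((J,(.064,.085,.021)),(P,(.025,.026,.032))):
    print("jar" if d is J else "pad")
    for k,g in d.items():
        for c in im:
            q,a=fit(c,im[c],g,k,*zz);print(k,c,np.round(q,4),round(a,2))
s=manip.sense();print(s["tcp_pos"],np.round(s["tool_rot"],3),s["grip_width"],s["time"],s["ft_force"])
E
```

```text
jarTraceback (most recent call last):
  File "<stdin>", line 7, in <module>
  File "h.py", line 27, in fit
    q=least_squares(f,guess).x;return q,A/model(cam,*q,z0,z1,r)[1]
      ~~~~~~~~~~~~~^^^^^^^^^
    return func(*args, **kwargs)
    result = trf(vector_fun.fun, vector_fun.jac, x0, f0, J0, lb, ub, ftol, xtol,
                 gtol, max_nfev, x_scale, loss_function, tr_solver,
                 tr_options.copy(), verbose, callback=callback_wrapped)
    return trf_no_bounds(
        fun, jac, x0, f0, J0, ftol, xtol, gtol, max_nfev, x_scale,
        loss_function, tr_solver, tr_options, verbose, callback=callback)
    J = jac(x)
    self._update_jac()
    ~~~~~~~~~~~~~~~~^^
    self.J = self.jac_wrapped(xp_copy(self.x), f0=self.f)
             ~~~~~~~~~~~~~~~~^^^^^^^^^^^^^^^^^^^^^^^^^^^^
    J, dct = approx_derivative(
             ~~~~~~~~~~~~~~~~~^
        self.fun,
        ^^^^^^^^^
    ...<2 lines>...
        **self.finite_diff_options,
        ^^^^^^^^^^^^^^^^^^^^^^^^^^^
    )
    ^
    J, _nfev = _dense_difference(fun_wrapped, x0, f0, h,
               ~~~~~~~~~~~~~~~~~^^^^^^
[... 339 characters left out ...]

                      ~~~~~~~~^^^^^^^^^^^^^^^^^^^^^^^^^^^^^^
    return np.atleast_1d(self.fun(x))
                         ~~~~~~~~^^^
    return self.f(x, *self.args, **self.kwargs)
           ~~~~~~^^^^^^^^^^^^^^^^^^^^^^^^^^^^^^
  File "h.py", line 26, in <lambda>
    f=lambda q:model(cam,*q,z0,z1,r)[0]-c
               ~~~~~^^^^^^^^^^^^^^^^
  File "h.py", line 22, in model
    P=np.array([proj(cam,(x+r*np.cos(t),y+r*np.sin(t),z)) for z in(z0,z1) for t in a],np.float32)
                ~~~~^^^^^^^^^^^^^^^^^^^^^^^^^^^^^^^^^^^^^
  File "h.py", line 8, in proj
    p=cams.camera_params(cam);v=np.array(p["R"])@np.array(X)+np.array(p["t"])
ValueError: time passes only in moves, steps and waits
```

```bash
sed -i 's/cams.camera_params(cam)/PAR[cam]/; s/least_squares(f,guess)/least_squares(f,guess,diff_step=2e-3)/; 2a PAR={c:cams.camera_params(c) for c in("top","side")}' h.py
python3 - <<'E'
from h import *
im={c:cv2.imread(f"pics/{c}0.png") for c in("top","side")}
for d,zz in((J,(.064,.085,.021)),(P,(.025,.026,.032))):
    print("jar" if d is J else "pad")
    for k,g in d.items():
        for c in im:
            q,a=fit(c,im[c],g,k,*zz);print(k,c,np.round(q,4),round(a,2))
s=manip.sense();print(s["tcp_pos"],np.round(s["tool_rot"],3),s["grip_width"],s["time"],s["ft_force"])
E
```

```text
jar
red top [ 0.4785 -0.1052] 0.96
red side [ 0.4788 -0.1077] 0.94
yellow top [ 0.6295 -0.0853] 0.99
yellow side [ 0.6302 -0.0878] 0.96
green top [ 0.4525 -0.3231] 0.81
green side [ 0.4527 -0.3256] 0.77
blue top [ 0.5852 -0.2452] 0.81
blue side [ 0.5862 -0.2473] 0.75
cork top [ 0.4373 -0.2374] 0.88
cork side [ 0.4372 -0.2408] 0.9
pad
red top [0.4786 0.0873] 0.98
red side [0.4789 0.0863] 1.02
yellow top [0.6125 0.0764] 0.97
yellow side [0.6149 0.0746] 0.94
green top [0.4896 0.221 ] 0.88
green side [0.4897 0.2206] 0.94
blue top [0.6234 0.2105] 0.89
blue side [0.6234 0.2097] 0.95
[ 0.28667853 -0.58335186  0.23131036] [[ 0.897  0.441  0.   ]
 [ 0.441 -0.897  0.   ]
 [ 0.    -0.    -1.   ]] 1.0024239918441251 1.1 [-0.42437455 -1.30669306 -0.0092391 ]
```

```bash
python3 -m creep '4.15 6.47 0 0 0 8 70;4.15 6.47 0 0 0 8 70;4.15 6.47 0 0 0 8 70;4.15 6.47 0 0 0 8 70;4.15 6.47 0 0 0 8 70;4.15 6.47 0 0 0 8 70;4.15 6.47 0 0 0 8 70;4.15 6.47 0 0 0 8 70;4.15 6.47 0 0 0 8 70;4.15 6.47 0 0 0 8 70;4.15 6.47 -1.5 0 0 8 70;4.15 6.47 -2.25 0 0 8 70;4.15 6.47 -2.25 0 0 8 70;4.15 6.47 -2.25 0 0 8 70' 40
python3 -c "
from h import *
s=manip.sense();print(np.round(s['tool_rot'],3),np.round(s['joint_pos'],2))"
```

```text
time: 2.5
tcp_pos: [0.4523, -0.3248, 0.1413]
tool_rot: [[-0.002, 1.0, -0.001], [1.0, 0.002, 0.001], [0.001, -0.001, -1.0]]
ft_force: [-0.2, -1.2, 0.4]
grip_width: 0.82
finger_force: 0.0
[[-0.002  1.    -0.001]
 [ 1.     0.002  0.001]
 [ 0.001 -0.001 -1.   ]] [-0.72 -0.01  1.94  0.    1.21 -0.72]
```

```bash
python3 -m creep '0 0 -0.7 0 0 0 70;0 0 -1.4 0 0 0 70;0 0 -2.1 0 0 0 70;0 0 -2.6 0 0 0 70;0 0 -2.88 0 0 0 70;0 0 -2.88 0 0 0 70;0 0 -2.88 0 0 0 50;0 0 -2.88 0 0 0 44;0 0 -2.88 0 0 0 38;0 0 -2.88 0 0 0 34;0 0 -2.88 0 0 0 34;0 0 -2.88 0 0 0 34' 40
```

```text
time: 3.7
tcp_pos: [0.4537, -0.3258, 0.0286]
tool_rot: [[-0.003, 1.0, 0.002], [1.0, 0.003, -0.003], [-0.003, 0.002, -1.0]]
ft_force: [-2.2, -0.2, 6.3]
grip_width: 0.506
finger_force: 40.5
```

```bash
python3 -m creep '0 0 0.3 0 0 0 34;0 0 0.9 0 0 0 34;0 0 1.7 0 0 0 34;0 0 2.5 0 0 0 34;0 0 3.3 0 0 0 34;0 0 3.9 0 0 0 34;0 0 4.1 0 0 0 34;0 0.3 4.1 0 0 0 34;0 0.9 4.1 0 0 0 34'
python3 -c "
from h import *
s=manip.sense();print(np.round(s['tcp_pos'],4),s['ft_force'],np.round(s['joint_pos'],2))"
```

```text
time: 4.6
tcp_pos: [0.452, -0.288, 0.1888]
tool_rot: [[-0.001, 1.0, -0.001], [1.0, 0.001, 0.001], [0.001, -0.001, -1.0]]
ft_force: [-0.3, 0.2, -2.0]
grip_width: 0.502
finger_force: 40.8
[ 0.452  -0.288   0.1888] [-0.34253779  0.18863779 -1.99382502] [-0.67 -0.1   1.95  0.    1.29 -0.67]
```

```bash
python3 -m creep '0.05 0.8 0 0 0 0 34;0.1 1.6 0 0 0 0 34;0.2 2.4 0 0 0 0 34;0.25 3.2 0 0 0 0 34;0.3 4 0 0 0 0 34;0.35 4.8 0 0 0 0 34;0.4 5.6 0 0 0 0 34;0.45 6.4 0 0 0 0 34;0.5 7.2 0 0 0 0 34;0.55 8 0 0 0 0 34;0.6 8.8 0 0 0 0 34;0.7 9.6 0 0 0 0 34;0.75 10.4 0 0 0 0 34;0.8 11.2 0 0 0 0 34;0.85 11.8 0 0 0 0 34;0.9 12.3 0 0 0 0 34;0.925 12.6 0 0 0 0 34;0.925 12.74 0 0 0 0 34;0.925 12.74 0 0 0 0 34;0.925 12.74 0 0 0 0 34'
python3 -c "
from h import *
s=manip.sense();print(np.round(s['tcp_pos'],4),s['ft_force'],np.round(s['joint_pos'],2))
cv2.imwrite('pics/side1.png',cams.camera('side'))"
```

```text
time: 6.6
tcp_pos: [0.4893, 0.2204, 0.1896]
tool_rot: [[-0.003, 1.0, -0.001], [1.0, 0.003, -0.001], [-0.001, -0.001, -1.0]]
ft_force: [0.7, -0.5, -2.7]
grip_width: 0.499
finger_force: 40.8
[0.4893 0.2204 0.1896] [ 0.70450116 -0.46980589 -2.670712  ] [ 0.32 -0.1   1.94 -0.    1.29  0.32]
```

View pics/side1.png

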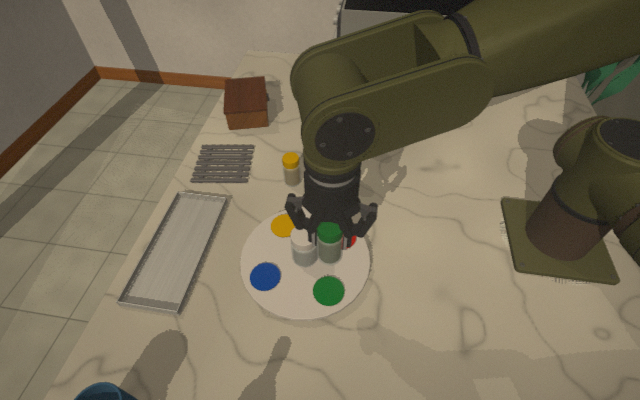

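The green jar is held upright, its lid at (330,231), above the green pad at (328,290). I'll check where the jar sits in the gripper from its lid, then lower it.

```bash
python3 - <<'E'
from h import *
im=cv2.imread('pics/side1.png')
for b in(.158,.161,.164): print(b,fit("side",im,(.489,.22),"green",b+.064,b+.085,.021))
E
python3 -m creep '0 0 -0.5 0 0 0 34;0 0 -1.2 0 0 0 34;0 0 -1.9 0 0 0 34;0 0 -2.5 0 0 0 34;0 0 -2.9 0 0 0 34;0 0 -3.1 0 0 0 34;0 0 -3.2 0 0 0 34;0 0 -3.2 0 0 0 34'
```

```text
0.158 (array([0.49097084, 0.22540244]), np.float64(0.6190709130858703))
0.161 (array([0.49071368, 0.22752675]), np.float64(0.6111940161337487))
0.164 (array([0.49045651, 0.22965106]), np.float64(0.6033671639509067))
time: 7.45
tcp_pos: [0.4899, 0.2208, 0.0623]
tool_rot: [[-0.002, 1.0, 0.0], [1.0, 0.002, 0.0], [0.0, 0.0, -1.0]]
ft_force: [0.2, -0.3, -2.8]
grip_width: 0.509
finger_force: 40.8
```

```bash
python3 -m creep '0 0 -0.08 0 0 0 34;0 0 -0.13 0 0 0 34;0 0 -0.16 0 0 0 34;0 0 -0.18 0 0 0 34;0 0 -0.19 0 0 0 34;0 0 -0.2 0 0 0 34;0 0 -0.2 0 0 0 34'
```

```text
time: 8.15
tcp_pos: [0.4897, 0.2212, 0.0547]
tool_rot: [[-0.003, 1.0, -0.0], [1.0, 0.003, 0.0], [0.0, -0.0, -1.0]]
ft_force: [-1.7, -0.1, 3.2]
grip_width: 0.5
finger_force: 41.2
```

```bash
python3 -m creep '0 0 0 0 0 0 44;0 0 0 0 0 0 47;0 0 0 0 0 0 52;0 0 0 0 0 0 60;0 0 0 0 0 0 68;0 0 0 0 0 0 68;0 0 0 0 0 0 68;0 0 0.5 0 0 0 68;0 0 1.3 0 0 0 68;0 0 2.3 0 0 0 68;0 0 3.3 0 0 0 68;0 -1 3.7 0 0 0 68;0 -2 3.7 0 0 0 68;0 -3.2 3.7 0 0 0 68;0 -4.4 3.7 0 0 0 68;0 -5.6 3.7 0 0 0 68;0 -6.8 3.7 0 0 0 68;0 -7.8 3.7 0 0 0 68;0 -8.18 3.7 0 0 0 68;0 -8.18 3.7 0 0 0 68'
python3 - <<'E'
from h import *
im={c:cams.camera(c) for c in("top","side")}
for c in im: cv2.imwrite(f"pics/{c}2.png",im[c])
for c in im:
    try: print(c,fit(c,im[c],P["green"],"green",.09,.111,.021))
    except Exception as e: print(c,e)
E
```

```text
time: 10.15
tcp_pos: [0.4896, -0.1076, 0.2021]
tool_rot: [[0.0, 1.0, -0.0], [1.0, -0.0, 0.0], [0.0, -0.0, -1.0]]
ft_force: [1.0, -0.9, -0.2]
grip_width: 0.798
finger_force: 0.0
top (array([0.49046149, 0.22521927]), np.float64(0.7291093065771386))
side (array([0.49053349, 0.2225482 ]), np.float64(0.8605663217289848))
```

View pics/side2.png

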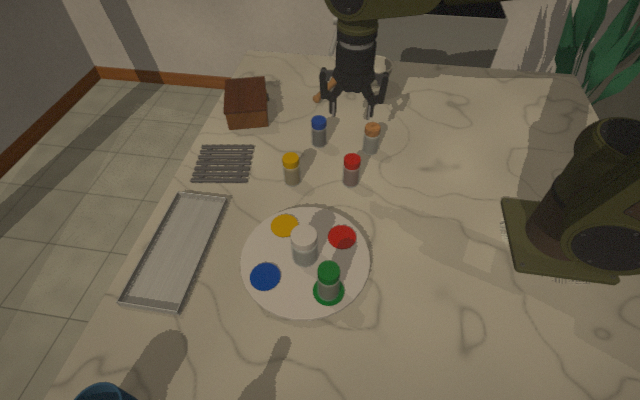

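The green jar stands upright, centred on its pad at (328,289). Next is red.

```bash
python3 -m creep '-0.27 0 -0.8 0 0 0 68;-0.27 0 -1.6 0 0 0 68;-0.27 0 -2.4 0 0 0 68;-0.27 0 -3.2 0 0 0 68;-0.27 0 -3.9 0 0 0 68;-0.27 0 -4.3 0 0 0 68;-0.27 0 -4.4 0 0 0 68;-0.27 0 -4.4 0 0 0 68;-0.27 0 -4.4 0 0 0 50;-0.27 0 -4.4 0 0 0 44;-0.27 0 -4.4 0 0 0 38;-0.27 0 -4.4 0 0 0 34;-0.27 0 -4.4 0 0 0 34;-0.27 0 -4.4 0 0 0 34' 40
```

```text
time: 11.65
tcp_pos: [0.4798, -0.1062, 0.0278]
tool_rot: [[-0.003, 1.0, 0.002], [1.0, 0.003, 0.0], [0.0, 0.002, -1.0]]
ft_force: [-2.0, 2.6, 5.6]
grip_width: 0.507
finger_force: 40.6
```

```bash
python3 -m creep '0 0 0.3 0 0 0 34;0 0 0.9 0 0 0 34;0 0 1.7 0 0 0 34;0 0 2.3 0 0 0 34;0 0.2 2.5 0 0 0 34;0 0.6 2.5 0 0 0 34;0 1.3 2.5 0 0 0 34;0 2 2.5 0 0 0 34;0 2.8 2.5 0 0 0 34;0 3.6 2.5 0 0 0 34;0 4.3 2.5 0 0 0 34;0 4.7 2.5 0 0 0 34;0 4.82 2.5 0 0 0 34;0 4.82 2.2 0 0 0 34;0 4.82 1.7 0 0 0 34;0 4.82 1.2 0 0 0 34;0 4.82 0.95 0 0 0 34;0 4.82 0.87 0 0 0 34;0 4.82 0.87 0 0 0 34'
```

```text
time: 13.55
tcp_pos: [0.4786, 0.0862, 0.0604]
tool_rot: [[-0.002, 1.0, -0.001], [1.0, 0.002, -0.0], [-0.0, -0.001, -1.0]]
ft_force: [-0.4, 0.3, -1.6]
grip_width: 0.504
finger_force: 41.0
```

```bash
python3 -m creep '0 0 -0.06 0 0 0 34;0 0 -0.1 0 0 0 34;0 0 -0.13 0 0 0 34;0 0 -0.15 0 0 0 34;0 0 -0.17 0 0 0 34;0 0 -0.17 0 0 0 34'
```

```text
time: 14.15
tcp_pos: [0.4788, 0.0867, 0.0541]
tool_rot: [[-0.003, 1.0, -0.0], [1.0, 0.003, 0.0], [0.0, -0.0, -1.0]]
ft_force: [-0.2, 0.6, -1.1]
grip_width: 0.505
finger_force: 41.0
```

```bash
python3 -m creep '0 0 -0.02 0 0 0 34;0 0 -0.03 0 0 0 34;0 0 -0.04 0 0 0 34;0 0 -0.04 0 0 0 34'
```

```text
time: 14.55
tcp_pos: [0.479, 0.0867, 0.0539]
tool_rot: [[-0.003, 1.0, -0.001], [1.0, 0.003, -0.0], [-0.0, -0.001, -1.0]]
ft_force: [-5.1, -1.1, 8.7]
grip_width: 0.505
finger_force: 41.8
```

```bash
python3 -m creep '0 0 0 0 0 0 44;0 0 0 0 0 0 47;0 0 0 0 0 0 52;0 0 0 0 0 0 60;0 0 0 0 0 0 68;0 0 0 0 0 0 68;0 0 0 0 0 0 68;0 0 0.5 0 0 0 68;0 0 1.3 0 0 0 68;0 0 2.3 0 0 0 68;0 0 3.44 0 0 0 68;0.8 -1 3.44 0 0 0 68;1.6 -1.9 3.44 0 0 0 68;2.4 -2.8 3.44 0 0 0 68;3.1 -3.7 3.44 0 0 0 68;3.78 -4.32 3.44 0 0 0 68;3.78 -4.32 3.44 0 0 0 68;3.78 -4.32 3.44 0 0 0 68'
```

```text
time: 16.35
tcp_pos: [0.63, -0.0866, 0.1894]
tool_rot: [[-0.002, 1.0, -0.001], [1.0, 0.002, 0.001], [0.001, -0.001, -1.0]]
ft_force: [0.2, 0.5, 0.3]
grip_width: 0.795
finger_force: 0.0
```

```bash
python3 -m creep '0 0 -0.8 0 0 0 68;0 0 -1.6 0 0 0 68;0 0 -2.4 0 0 0 68;0 0 -3.2 0 0 0 68;0 0 -3.8 0 0 0 68;0 0 -4.1 0 0 0 68;0 0 -4.1 0 0 0 68;0 0 -4.1 0 0 0 50;0 0 -4.1 0 0 0 44;0 0 -4.1 0 0 0 38;0 0 -4.1 0 0 0 34;0 0 -4.1 0 0 0 34;0 0 -4.1 0 0 0 34' 40
python3 - <<'E'
from h import *
im={c:cams.camera(c) for c in("top","side")}
for c in im: cv2.imwrite(f"pics/{c}3.png",im[c])
for c in im:
  for k in("red","green"):
    try: print(c,k,fit(c,im[c],P[k],k,.09,.111,.021))
    except Exception as e: print(c,e)
E
```

```text
time: 17.65
tcp_pos: [0.6313, -0.0863, 0.0285]
tool_rot: [[-0.003, 1.0, 0.003], [1.0, 0.003, -0.0], [-0.0, 0.003, -1.0]]
ft_force: [-2.4, 1.8, 6.6]
grip_width: 0.505
finger_force: 40.9
top red (array([0.47829747, 0.08051198]), np.float64(1.749294067285446))
top green (array([0.49045293, 0.22553849]), np.float64(0.728980683629374))
side red (array([0.4794949 , 0.08515679]), np.float64(0.9527424553541002))
side green (array([0.49044175, 0.22270831]), np.float64(0.8684004526696986))
```

```bash
python3 -m creep '0 0 0.3 0 0 0 34;0 0 0.9 0 0 0 34;0 0 1.7 0 0 0 34;0 0 2.3 0 0 0 34;0 0.2 2.5 0 0 0 34;-0.05 0.6 2.5 0 0 0 34;-0.1 1.3 2.5 0 0 0 34;-0.2 2 2.5 0 0 0 34;-0.3 2.8 2.5 0 0 0 34;-0.38 3.5 2.5 0 0 0 34;-0.41 3.9 2.5 0 0 0 34;-0.41 4.05 2.5 0 0 0 34;-0.41 4.05 2.2 0 0 0 34;-0.41 4.05 1.7 0 0 0 34;-0.41 4.05 1.2 0 0 0 34;-0.41 4.05 0.95 0 0 0 34;-0.41 4.05 0.82 0 0 0 34;-0.41 4.05 0.77 0 0 0 34;-0.41 4.05 0.72 0 0 0 34;-0.41 4.05 0.72 0 0 0 34'
```

```text
time: 19.75
tcp_pos: [0.6142, 0.0757, 0.0556]
tool_rot: [[-0.003, 1.0, 0.001], [1.0, 0.003, -0.0], [-0.0, 0.001, -1.0]]
ft_force: [-0.3, 0.0, -1.5]
grip_width: 0.501
finger_force: 41.1
```

```bash
python3 -m creep '0 0 -0.01 0 0 0 34;0 0 -0.02 0 0 0 34;0 0 -0.02 0 0 0 34'
```

```text
time: 20.05
tcp_pos: [0.614, 0.0759, 0.0546]
tool_rot: [[-0.003, 1.0, 0.001], [1.0, 0.003, 0.0], [0.0, 0.001, -1.0]]
ft_force: [-0.6, 0.0, -0.8]
grip_width: 0.503
finger_force: 41.2
```

```bash
python3 -m creep '0 0 -0.015 0 0 0 34;0 0 -0.03 0 0 0 34;0 0 -0.03 0 0 0 34'
```

```text
time: 20.35
tcp_pos: [0.6141, 0.0759, 0.0546]
tool_rot: [[-0.003, 1.0, 0.0], [1.0, 0.003, -0.0], [-0.0, 0.0, -1.0]]
ft_force: [-3.3, -1.2, 6.2]
grip_width: 0.501
finger_force: 41.8
```

```bash
python3 -m creep '0 0 0 0 0 0 44;0 0 0 0 0 0 47;0 0 0 0 0 0 52;0 0 0 0 0 0 60;0 0 0 0 0 0 68;0 0 0 0 0 0 68;0 0 0 0 0 0 68;0 0 0.5 0 0 0 68;0 0 1.3 0 0 0 68;0 0 2.3 0 0 0 68;0 0 3.43 0 0 0 68;-0.1 -1.2 3.43 0 0 0 68;-0.2 -2.4 3.43 0 0 0 68;-0.3 -3.6 3.43 0 0 0 68;-0.4 -4.8 3.43 0 0 0 68;-0.5 -6 3.43 0 0 0 68;-0.6 -7.2 3.43 0 0 0 68;-0.7 -8.04 3.43 0 0 0 68;-0.7 -8.04 3.43 0 0 0 68;-0.7 -8.04 3.43 0 0 0 68'
```

```text
time: 22.35
tcp_pos: [0.5854, -0.2463, 0.1899]
tool_rot: [[-0.001, 1.0, -0.0], [1.0, 0.001, 0.001], [0.001, -0.0, -1.0]]
ft_force: [-0.1, 0.1, -1.0]
grip_width: 0.794
finger_force: 0.0
```

```bash
python3 -m creep '0 0 -0.8 0 0 0 68;0 0 -1.6 0 0 0 68;0 0 -2.4 0 0 0 68;0 0 -3.2 0 0 0 68;0 0 -3.8 0 0 0 68;0 0 -4.1 0 0 0 68;0 0 -4.1 0 0 0 68;0 0 -4.1 0 0 0 50;0 0 -4.1 0 0 0 44;0 0 -4.1 0 0 0 38;0 0 -4.1 0 0 0 34;0 0 -4.1 0 0 0 34;0 0 -4.1 0 0 0 34' 40
python3 - <<'E'
from h import *
cv2.imwrite("pics/side4.png",cams.camera("side"))
E
```

```text
time: 23.65
tcp_pos: [0.5869, -0.2463, 0.0285]
tool_rot: [[-0.003, 1.0, 0.003], [1.0, 0.003, -0.001], [-0.001, 0.003, -1.0]]
ft_force: [-2.5, 1.0, 6.2]
grip_width: 0.503
finger_force: 41.4
```

View pics/side4.png

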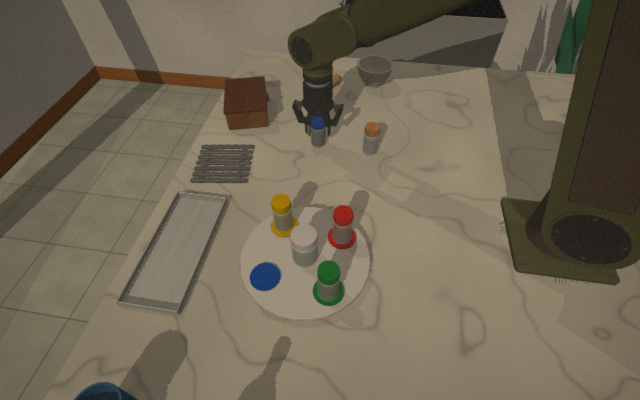

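Red, yellow and green stand upright on their pads at (342,237), (284,226) and (328,290), and the gripper holds the blue jar at (318,135). I'll carry it high, over the yellow jar.

```bash
python3 -m creep '0 0 0.3 0 0 0 34;0 0 0.9 0 0 0 34;0 0 1.7 0 0 0 34;0 0 2.5 0 0 0 34;0 0 3.3 0 0 0 34;0 0 3.9 0 0 0 34;0 0 4.1 0 0 0 34;0.02 0.3 4.1 0 0 0 34;0.08 0.9 4.1 0 0 0 34;0.14 1.7 4.1 0 0 0 34;0.2 2.5 4.1 0 0 0 34;0.27 3.3 4.1 0 0 0 34;0.34 4.1 4.1 0 0 0 34;0.4 4.9 4.1 0 0 0 34;0.46 5.6 4.1 0 0 0 34;0.5 6.1 4.1 0 0 0 34;0.5 6.1 4.1 0 0 0 34'
```

```text
time: 25.4
tcp_pos: [0.6041, 0.0014, 0.1873]
tool_rot: [[-0.007, 1.0, -0.004], [1.0, 0.007, 0.001], [0.001, -0.004, -1.0]]
ft_force: [0.1, 0.2, -1.3]
grip_width: 0.505
finger_force: 41.1
```

```bash
python3 -m creep '0.03 0.3 0 0 0 0 34;0.08 0.9 0 0 0 0 34;0.15 1.7 0 0 0 0 34;0.21 2.5 0 0 0 0 34;0.28 3.3 0 0 0 0 34;0.35 4.1 0 0 0 0 34;0.41 4.8 0 0 0 0 34;0.44 5.2 0 0 0 0 34;0.44 5.3 0 0 0 0 34;0.44 5.3 0 0 0 0 34;0.44 5.3 -0.4 0 0 0 34;0.44 5.3 -1 0 0 0 34;0.44 5.3 -1.7 0 0 0 34;0.44 5.3 -2.4 0 0 0 34;0.44 5.3 -2.9 0 0 0 34;0.44 5.3 -3.2 0 0 0 34;0.44 5.3 -3.3 0 0 0 34;0.44 5.3 -3.36 0 0 0 34;0.44 5.3 -3.39 0 0 0 34;0.44 5.3 -3.39 0 0 0 34'
```

```text
time: 27.4
tcp_pos: [0.6241, 0.2104, 0.0557]
tool_rot: [[-0.003, 1.0, 0.002], [1.0, 0.003, 0.0], [0.0, 0.002, -1.0]]
ft_force: [-0.1, 0.5, -2.1]
grip_width: 0.503
finger_force: 41.1
```

```bash
python3 -m creep '0 0 -0.015 0 0 0 34;0 0 -0.03 0 0 0 34;0 0 -0.03 0 0 0 34'
```

```text
time: 27.7
tcp_pos: [0.6239, 0.2105, 0.0545]
tool_rot: [[-0.003, 1.0, 0.001], [1.0, 0.003, 0.0], [0.0, 0.001, -1.0]]
ft_force: [-1.6, 0.2, 3.1]
grip_width: 0.498
finger_force: 41.4
```

Blue is in contact with its pad. I'll release it and retreat, going up first and then away over empty space.

```bash
python3 -m creep '0 0 0 0 0 0 44;0 0 0 0 0 0 47;0 0 0 0 0 0 52;0 0 0 0 0 0 60;0 0 0 0 0 0 68;0 0 0 0 0 0 68;0 0 0 0 0 0 68;0 0 0.5 0 0 0 68;0 0 1.3 0 0 0 68;0 0 2.3 0 0 0 68;0 0 3.43 0 0 0 68;-0.2 -1.2 4 0 0 0 68;-0.4 -2.4 4 0 0 0 68;-0.7 -3.6 4 0 0 0 68;-1 -4.8 4 0 0 0 68;-1.3 -6 4 0 0 0 68;-1.6 -7.2 4 0 0 0 68;-1.8 -8.4 4 0 0 0 68;-1.9 -9 4 0 0 0 68;-1.9 -9 4 0 0 0 68'
python3 - <<'E'
from h import *
im={c:cams.camera(c) for c in("top","side")}
for c in im: cv2.imwrite(f"pics/{c}5.png",im[c])
for k in P: print(k,P[k],fit("side",im["side"],P[k],k,.09,.111,.021))
print(fit("side",im["side"],J["cork"],"cork",.064,.085,.021))
a=np.hstack([cv2.resize(im["side"][180:330,220:390],None,fx=2.3,fy=2.3),cv2.resize(im["top"][130:280,170:340],None,fx=2.3,fy=2.3)])
cv2.imwrite("pics/crop5.png",a)
E
```

```text
time: 29.7
tcp_pos: [0.5466, -0.1527, 0.2135]
tool_rot: [[0.002, 1.0, 0.0], [1.0, -0.002, -0.001], [-0.001, 0.0, -1.0]]
ft_force: [0.4, -0.0, -0.3]
grip_width: 0.797
finger_force: 0.0
red (0.475, 0.091) (array([0.47948086, 0.08517695]), np.float64(0.9527022602277194))
yellow (0.61, 0.072) (array([0.61477552, 0.07505417]), np.float64(0.9579726324153875))
green (0.492, 0.223) (array([0.49030324, 0.22257771]), np.float64(0.8685865569864156))
blue (0.63, 0.203) (array([0.62466122, 0.21014469]), np.float64(0.853495489892119))
(array([ 0.43731622, -0.24048916]), np.float64(0.8816665663708433))
```

View pics/crop5.png

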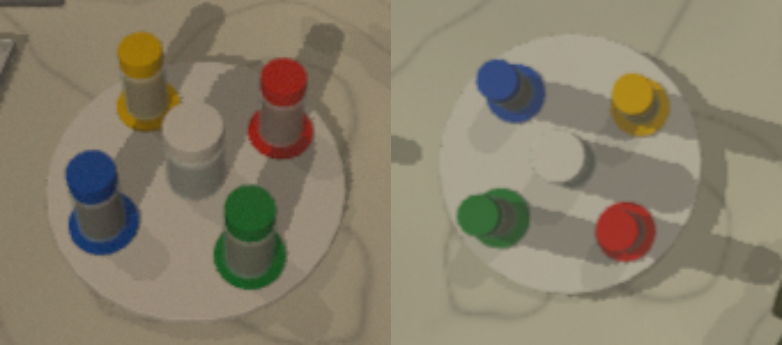

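All four jars stand upright and centred on their own pads. The sugar jar and the cork jar have not moved.

```bash
python3 -c "
from cell import manip
print(manip.finish_job())"
```

```text
the job is handed in; nothing more can be done
None
```

The job is handed in: the red, yellow, green and blue jars stand upright on their own pads, within about 2 mm of centre by the last pictures, and the sugar and cork jars still stand where they were.

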